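# Load a can capacitor and bring the bench supply up to its marker

## Robot

A 6-joint arm with a two-finger parallel gripper is mounted at the origin on the work surface. World frame = base frame: x ahead of the robot, y to its left, z up, the work surface at z = 0. Lengths are in m, angles in rad, forces in N, time in s.
With the tool pointing down it reaches from about 0.275 to 0.825 m from the base axis. Payload 4.9 kg.
Tool frame: the origin (TCP) lies midway between the tips of the shut fingers; the grasp point (between the pads) lies 19 mm behind it (grip_point_offset is the distance from the TCP to the grasp point, in m); z points along the fingers, x is the direction in which the jaws open and shut, and the axes are right-handed (so a half turn about z gives the same grasp; the last joint's range is limited). The gripper opens to 85 mm and grips with 20 to 120 N. Pads are 22 mm wide; open, the fingers measure 114 mm over their backs; the gripper's body (76 mm by 85 mm) begins 54 mm behind the grasp point. The pads swing forward as they close: fully open they stand 13 mm farther back than shut.
Start: joints at [1.201, 0.326, -0.193, 1.052, 0, 1.437], TCP at [0.128, 0.535, 0.231] pointing down, gripper open.
Joint ranges: [-2.65, 2.65], [-0.97, 1.79], [-1.3, 1.35], [-1.93, 2.1], [-1.47, 1.37], [-3.14, 3.14]. Speed limits (rad/s): [2.57, 2.57, 3.14, 3.14, 3.14, 3.14].

## Interface

Orientations are given as a rotation vector (axis times angle).
In Python, from cell import * gives the robot as it stands. Calls block until the motion is done:
- movep(position, orientation): joint-space move of the TCP to a pose.
- move_l(position, velocity=0.15, rot=None, until_force=None): straight line of the TCP; rot=None keeps the orientation; velocity is the mean speed in m/s. With until_force (N) it stops when the force on the tool has changed by that much, and returns True; else False.
- set_joints(angles): joint-space move.
- let_go() and grab(newtons=None): open the fingers fully, or close them until they stop; newtons is the grip in N (None keeps the last).
- sleep(seconds).
- ik(position, orientation): joint angles nearest the present ones, or None.
- get_state(): the state.
- grab_frame(name): name is "scene" or "top" or "wrist"; returns a dict with "img" (480x640x3 uint8, red, green, blue), "fx", "fy", "cx", "cy" (pixels), "cam_to_world" (4x4, takes a point from camera to world coordinates); the wrist camera has in their place "T_tool_cam" (4x4, takes a point from camera to tool coordinates, whose origin is the TCP and whose axes are the tool frame's). Camera axes: x right, y down, z forward; pixel columns grow to the right and rows downward; lengths in m; the calibration is good to about 2 mm. A picture is of the moment at which its call begins: read the wrist's pose just before it. There is no depth.
A pose or a line that the arm cannot do raises MotionError and nothing moves.
- sign_off(): hands the job in, once; it reports no verdict.
Trained networks look in the newest picture that a camera, given by its name, has taken for a name from the list of things; names that differ only in an ending like _2 or _b are one class to them, and where a whole thing is asked for, a point or a joint stands for the part that bears it (a point fixed in the world has none). Each returns a list of dicts, best first, with "score" (0 to 1); they miss things now and then, are a little off and sometimes report something else, mostly with a low value. They report only what shows in the picture. A call takes as long as a camera call. They do not tell look-alikes from the thing itself.
- spot_in(camera, name): "centre" ([column, row] in pixels, amid what is visible of it).
- silhouettes(camera, name): "mask" (480x640 bool, what is visible of it) and "centre" ([column, row] in pixels, amid what is visible of it).
- tip_of(camera, name): "centre" ([column, row] in pixels: a listed point, or the origin of a listed thing).
The state is a dict: "clock": time; "q": joint angles; "joint_velocities": joint speeds; "tau": joint torques, N m; "position": TCP position; "eef_rot": TCP orientation; "contact_force": force on the tool from outside, world axes, zero at the start; "wrist_torque": the same for the moment, N m; "finger_gap": opening from 0.0 (shut) to 1.0 (fully open).
Only numpy, scipy, OpenCV 4.12 (cv2) and the standard library are available. Lean on these libraries where they do the work, as an engineer would, in place of code of your own. Each camera call takes 0.05 s, during which the arm holds its last target. There are 200 camera calls.

## Task

Roll the can capacitor along its cradle, keeping it down on the cradle, until it has dropped into the groove in front of the contact block. Next swing the supply's lever right back to its zero stop and, with the lever there, press the power button fully down. Then swing the lever out until its pointer stands at the marker tab, and leave the capacitor in the groove; do not shift the marker tab or disturb the screwdriver, the reel or the clay pot.

Things in the scene. Friction and masses are not known exactly. Their poses are not given: they have to be found in the camera images.
- cap: Big can capacitor: a plain cylinder 35 mm in diameter and 84 mm long, grey sleeve, bare aluminium end, two brass studs (6 mm long) on the other end, about 150 g, lying on the cradle's runway. Origin at its very centre; its own y axis is the cylinder's axis, roughly across the cradle. Its x and z axes turn as it rolls; it rolls very freely.
- cradle: Fixed black cradle, 242 by 140 mm; origin under it at bench height, z up. Its x axis is the rolling direction, roughly away from the robot. Flat runway from its open end (x = -130 mm) to x = 50 mm, 12 mm above the bench, with the capacitor's centre at 29.5 mm. Side rails: inner faces at y = +-64 mm, 26 mm high, x = -130 to 85 mm; nothing across the open end.
- groove (a point): Middle of the groove's floor, at x = 65 mm of the cradle, 8 mm above the bench. The groove runs across the cradle between the runway's end (x = 50 mm, a 4 mm step down) and the block (x = 85 mm). In it the capacitor's centre lies at x = 61 to 68 mm, 25.5 mm above the bench.
- block_top (a point): Middle of the top of the grey contact block that closes the cradle's far end: x = 85 to 112 mm of the cradle, as wide as the cradle, top 45 mm above the bench; two flat copper strips on its front face, two brass studs on top.
- console: Fixed supply: dark steel box 200 mm (its x) by 240 mm (its y), 60 mm high, origin under its centre at bench height, z up, x axis roughly away from the robot. On its flat aluminium top sit the lever, the marker tab and the power button.
- lever (a joint): Angle of the lever, rad, about the upright axis through lever_pivot; 0 at its zero stop, limit 2.0. Grows counter-clockwise seen from above: at 0 the arm points 57 deg from the console's -x towards its +y, at 1.0 straight to its -x, at 2.0 57 deg from its -x towards its -y. It stays where it is left; about 1.6 N sideways at the handle moves it.
- lever_pivot (a point): Point on the lever's hinge axis, level with the console's top (60 mm above the bench), at x = 50 mm, y = 20 mm of the console. The zero stop is a short steel pin (10 mm thick, 18 mm high) 50 mm from this axis, on the console's +y side; at zero the lever's arm stands against it, at the longest tick of the scale.
- lever_handle (a point): Top end of the lever's handle: an upright black round post 18 mm in diameter, 92 mm from the pivot axis, its top 120 mm and its foot 72 mm above the bench. Free on all sides. The steel arm below it is 12 mm wide, its top 72 mm above the bench.
- lever_pointer (a point): End of the thin steel pointer at the lever's outer end, 118 mm from the pivot axis, 66 mm above the bench.
- marker_point (a point): Where the pointer's end must come: just inside the tip of the dark steel marker tab on the scale, 118 mm from the pivot axis, 66 mm above the bench. The tab, 11 mm high and 12 mm wide, reaches from 120 to 140 mm from the pivot axis, somewhere between 0.8 and 1.65 rad of the lever's angle. It is stiff but can be shoved along: do not touch it.
- power (a joint): Travel of the power button, m: 0 up, 0.006 fully down (about 5 N); it springs back up when let go.
- power_top (a point): Centre of the top of the power button: black round cap 26 mm in diameter in a grey collar 42 mm across, 82 mm above the bench when up, on the console at x = 35 mm, y = -88 mm. It is pressed straight down.
- driver: Screwdriver with blue handle, 180 mm long, 26 mm thick, lying on the bench between cradle and console; leave alone. Origin at mid-length on the bench.
- reel: Solder reel with black flanges, 64 mm in diameter, 36 mm high, standing on its flange beyond the work; leave alone. Origin under its centre.
- pot: Small clay pot, 72 mm across, 75 mm high, beyond the work; leave alone. Origin under its centre.
There are look-alikes about, which are no part of the job. What is shaped like the cap but red or turquoise is not meant.

How it is judged:
On the way, in this order (a step that is already met when the one before it is completed fails the run):
1. the capacitor lies in the groove in front of the contact block (x of cap in the frame of cradle between 0.057 and 0.072 m and z of cap in the frame of cradle below 0.0275 m and angle between the y axis of cap and the y axis of cradle, either way round below 0.12 rad), for 0.3 s.
2. the lever is back at its zero stop (value of joint lever below 0.06 rad), for 0.2 s.
3. the power button is pressed down with the lever at zero (value of joint power above 0.0045 m and value of joint lever below 0.08 rad), for 0.05 s.
4. the lever's pointer stands at the marker tab, with the button up again (horizontal distance between lever_pointer and marker_point below 0.008 m and value of joint power below 0.002 m), for 0.3 s.
At the end, for the whole second after the job is handed in: The capacitor rests in the groove (centre 57 to 72 mm along the cradle's x, less than 27.5 mm above the bench, square to the cradle within 0.12 rad), the lever is still with the end of its pointer within 8 mm of the marker point, and the power button is up (all of step 1 and all of step 4 and linear speed of cap below 0.02 m/s and velocity of joint lever between -0.05 and 0.05 rad/s); the robot touches nothing.
It fails at once if the power button pressed while the lever is away from zero (value of joint power above 0.003 m and value of joint lever above 0.12 rad).
It fails at once if the capacitor lifted off the cradle (its centre more than 50 mm above the bench) (height (world z) of cap above 0.05 m).
It fails at once if the marker tab shifted by more than 4 mm (distance of marker_point from where it was at the start of the episode above 0.004 m).
It fails at once if the screwdriver, the reel or the pot moved by more than 25 mm (distance of any of driver, reel, pot from where it was at the start of the episode above 0.025 m).
It also fails if it takes over 72 s, if anything falls off the work surface, if the arm or the gripper's body presses on something with over 40 N, if the wrist force passes 120 N, or if a joint passes its speed limit or range.

## Working session

There is one attempt and no reset: what is moved stays moved. The work goes in short steps, each a Python script; the robot and the scene stay as the last script left them, time stands still between calls to the robot, and variables do not carry over. Pictures are saved under pics/ and viewed, about 8 in all and at most 12, crops included, and the job is handed in when it is done.

```bash
ls; mkdir -p pics; cat > h.py <<'E'
from cell import *
import numpy as np, cv2
from scipy.spatial.transform import Rotation as R
def cam(f, st=None):
    if "cam_to_world" in f: return np.array(f["cam_to_world"])
    T=np.eye(4);T[:3,:3]=R.from_rotvec(st["eef_rot"]).as_matrix();T[:3,3]=st["position"]
    return T@np.array(f["T_tool_cam"])
def ray(f,px,z,T):
    d=T[:3,:3]@np.array([(px[0]-f["cx"])/f["fx"],(px[1]-f["cy"])/f["fy"],1.]); o=T[:3,3]
    return o+d*(z-o[2])/d[2]
def proj(f,p,T):
    c=np.linalg.inv(T)@np.append(p,1); return [c[0]/c[2]*f["fx"]+f["cx"],c[1]/c[2]*f["fy"]+f["cy"]]
def save(f,n,crop=None,s=1):
    im=f["img"][:,:,::-1]
    if crop: x0,y0,x1,y1=crop; im=cv2.resize(im[y0:y1,x0:x1],None,fx=s,fy=s,interpolation=cv2.INTER_CUBIC)
    cv2.imwrite("pics/"+n+".png",im)
E
cat > a.py <<'E'
from h import *
Z=dict(cap=.0295,cradle=0,groove=.008,block_top=.045,console=0,lever_pivot=.06,lever_handle=.12,lever_pointer=.066,marker_point=.066,power_top=.082,driver=0,reel=0,pot=0)
ims=[]
for c in("scene","top"):
    f=grab_frame(c);T=cam(f);ims.append(f["img"][:,:,::-1]);print(c,T[:3,3].round(3))
    save(f,c)
    for n,z in Z.items():
        print(c,n,[(np.round(d["score"],2),np.round(d["centre"]).tolist(),ray(f,d["centre"],z,T)[:2].round(4).tolist()) for d in tip_of(c,n)[:3]])
E
python3 a.py
```

```text
pics
scene [1.193 0.125 0.584]
scene cap [(np.float64(0.94), [506.0, 276.0], [0.5425, 0.3698]), (np.float64(0.78), [297.0, 299.0], [0.6597, 0.0214]), (np.float64(0.57), [398.0, 250.0], [0.5026, 0.1827])]
scene cradle [(np.float64(0.79), [399.0, 282.0], [0.5569, 0.1878])]
scene groove [(np.float64(0.68), [405.0, 307.0], [0.6262, 0.1988])]
scene block_top [(np.float64(0.7), [411.0, 305.0], [0.6571, 0.2033])]
scene console [(np.float64(0.96), [175.0, 260.0], [0.5704, -0.2289]), (np.float64(0.26), [116.0, 235.0], [0.5168, -0.3749])]
scene lever_pivot [(np.float64(0.73), [176.0, 251.0], [0.6097, -0.2008]), (np.float64(0.68), [306.0, 240.0], [0.542, 0.0155]), (np.float64(0.54), [405.0, 304.0], [0.6701, 0.1921])]
scene lever_handle [(np.float64(0.88), [186.0, 192.0], [0.5158, -0.2089])]
scene lever_pointer [(np.float64(0.57), [196.0, 210.0], [0.4953, -0.2065])]
scene marker_point [(np.float64(0.61), [366.0, 365.0], [0.7988, 0.1405]), (np.float64(0.5), [162.0, 213.0], [0.5147, -0.2671]), (np.float64(0.33), [112.0, 236.0], [0.5979, -0.3237])]
scene power_top [(np.float64(0.64), [113.0, 235.0]
[... 758 characters left out ...]
, [440.0, 257.0], [0.5695, -0.2268])]
top lever_pivot [(np.float64(0.62), [437.0, 231.0], [0.6184, -0.2059])]
top lever_handle [(np.float64(0.66), [251.0, 258.0], [0.5502, 0.1696]), (np.float64(0.61), [444.0, 274.0], [0.5282, -0.2052])]
top lever_pointer [(np.float64(0.88), [438.0, 288.0], [0.5021, -0.2062])]
top marker_point [(np.float64(0.65), [250.0, 260.0], [0.5509, 0.1788]), (np.float64(0.58), [470.0, 278.0], [0.5237, -0.2708])]
top power_top [(np.float64(0.63), [497.0, 237.0], [0.6074, -0.321])]
top driver [(np.float64(0.93), [333.0, 302.0], [0.4681, 0.0052])]
top reel [(np.float64(0.58), [277.0, 172.0], [0.7493, 0.1331])]
top pot [(np.float64(0.61), [380.0, 168.0], [0.7644, -0.0944])]
```

View pics/top.png

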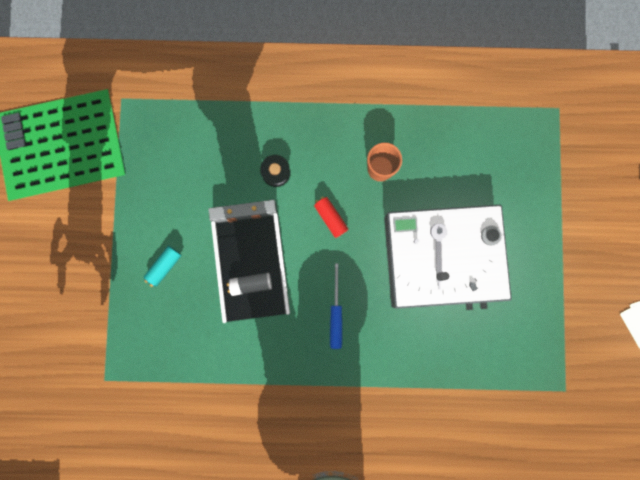

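View pics/scene.png

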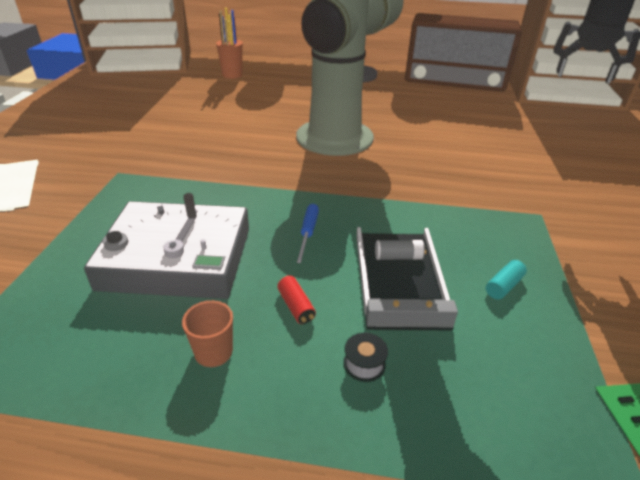

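Candidates for cap in the top view are the red one (331,217), the turquoise one (162,267), and the grey one with a pale end on the black cradle (249,284). The grey one fits: it has the right colour and lies on the runway. Next, closer wrist views to confirm it and to measure.

```bash
cat > b.py <<'E'
from h import *
print(get_state()["eef_rot"],R.from_rotvec(get_state()["eef_rot"]).as_matrix().round(2).tolist())
rot=get_state()["eef_rot"]
Z=dict(cap=.0295,cradle=0,groove=.008,block_top=.045,console=0,lever_pivot=.06,lever_handle=.12,lever_pointer=.066,marker_point=.066,power_top=.082)
for nm,p,ns in(("wc",[.50,.19,.36],["cap","cradle","groove","block_top"]),("wl",[.52,-.23,.36],["console","lever_pivot","lever_handle","lever_pointer","marker_point","power_top"])):
    try: movep(p,rot)
    except MotionError as e: print(e); continue
    sleep(.3); st=get_state(); f=grab_frame("wrist");T=cam(f,st);save(f,nm);np.savez(nm,T=T,K=[f["fx"],f["fy"],f["cx"],f["cy"]])
    print(nm,T.round(3).tolist())
    for n in ns: print(n,[(np.round(d["score"],2),np.round(d["centre"]).tolist(),ray(f,d["centre"],Z[n],T)[:2].round(4).tolist()) for d in tip_of("wrist",n)[:3]])
print(get_state()["clock"])
E
python3 b.py; python3 -c "
import cv2;cv2.imwrite('pics/w2.png',cv2.resize(cv2.vconcat([cv2.imread('pics/wc.png'),cv2.imread('pics/wl.png')]),(400,600))) " 
```

```text
[-2.46732568e+00 -1.94468354e+00  1.65551329e-05] [[0.23, 0.97, -0.0], [0.97, -0.23, 0.0], [0.0, -0.0, -1.0]]
wc [[0.232, 0.937, 0.26, 0.434], [0.973, -0.224, -0.062, 0.206], [-0.0, 0.267, -0.964, 0.503], [0.0, 0.0, 0.0, 1.0]]
cap [(np.float64(0.83), [315.0, 201.0], [0.5028, 0.1814]), (np.float64(0.62), [451.0, 192.0], [0.5351, 0.3663]), (np.float64(0.62), [232.0, 313.0], [0.64, 0.0193])]
cradle [(np.float64(0.72), [328.0, 231.0], [0.5567, 0.1892])]
groove [(np.float64(0.92), [343.0, 272.0], [0.6238, 0.1966])]
block_top [(np.float64(0.66), [355.0, 299.0], [0.6538, 0.2051]), (np.float64(0.65), [344.0, 271.0], [0.608, 0.199])]
wl [[0.232, 0.937, 0.26, 0.454], [0.973, -0.223, -0.062, -0.213], [-0.0, 0.267, -0.964, 0.503], [0.0, 0.0, 0.0, 1.0]]
console [(np.float64(0.74), [332.0, 222.0], [0.565, -0.2219]), (np.float64(0.64), [628.0, 195.0], [0.6265, 0.2095])]
lever_pivot [(np.float64(0.67), [355.0, 266.0], [0.6184, -0.2047])]
lever_handle [(np.float64(0.61), [614.0, 151.0], [0.533, 0.0928]), (np.float64(0.58), [340.0, 208.0], [0.5246, -0.2075])]
lever_pointer [(np.float64(0.8), [334.0, 177.0], [0.495, -0.2063])]
marker_point [(np.float64(0.45), [286.0, 205.0], [0.515, -0.274])]
power_top [(np.float64(0.85), [276.0, 284.0], [0.6112, -0.3111])]
6.0417
```

```bash
python3 -c "
import cv2
a=cv2.imread('pics/wc.png')[150:350,220:460];cv2.imwrite('pics/wcc.png',cv2.resize(a,None,fx=3,fy=3,interpolation=2))
a=cv2.imread('pics/wl.png')[130:330,220:460];cv2.imwrite('pics/wlc.png',cv2.resize(a,None,fx=3,fy=3,interpolation=2))"
```

```text
(no output)
```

View pics/wcc.png

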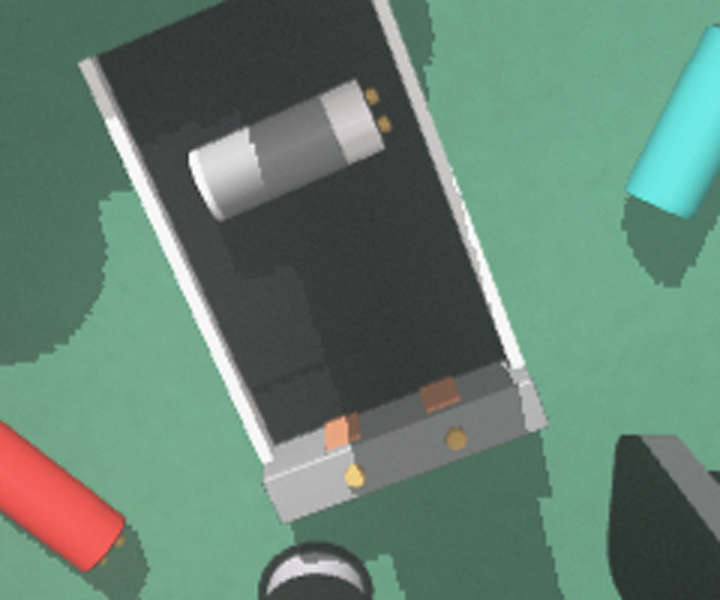

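View pics/wlc.png

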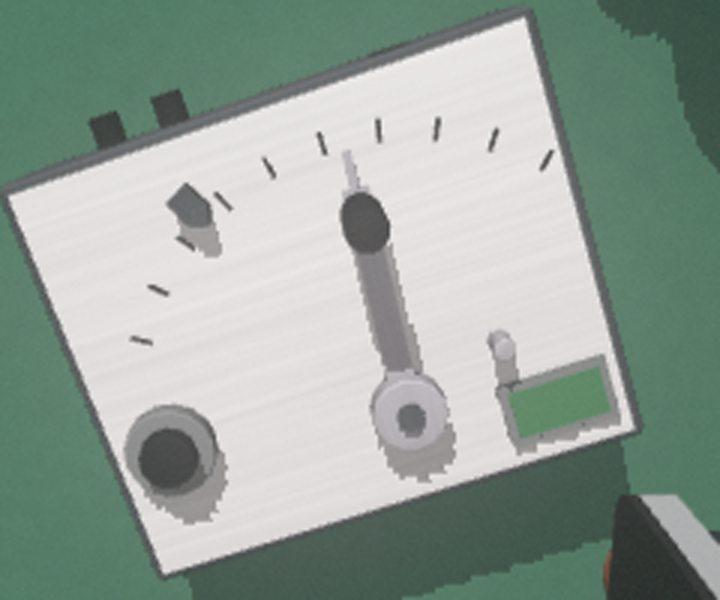

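```bash
cat > c.py <<'E'
import numpy as np
from h import ray
def L(n):
    d=np.load(n+".npz"); K=d["K"]; return dict(fx=K[0],fy=K[1],cx=K[2],cy=K[3]),d["T"]
def P(n,o,pts,z):
    f,T=L(n); return np.array([ray(f,[o[0]+u/3,o[1]+v/3],z,T)[:2] for u,v in pts])
c=P("wl",(220,130),[(528,10),(637,428),(163,575),(5,192)],.06)
print("console corners",c.round(4).tolist(),"centre",c.mean(0).round(4))
ex=(c[1]+c[2]-c[0]-c[3]);ey=c[0]+c[1]-c[2]-c[3]
print("yaw",np.arctan2(ex[1],ex[0]),np.arctan2(-ey[0],ey[1]),np.linalg.norm(ex)/2,np.linalg.norm(ey)/2)
y=(np.arctan2(ex[1],ex[0])+np.arctan2(-ey[0],ey[1]))/2
M=np.array([[np.cos(y),-np.sin(y)],[np.sin(y),np.cos(y)]]);C=c.mean(0)
pv=C+M@[.05,.02];print("pivot",pv,"power",C+M@[.035,-.088])
def ang(p):
    d=(p-pv)@M; return np.hypot(d[0],d[1]).round(4),(1.0+np.arctan2(-d[1],-d[0])).round(3)
for nm,pts,z in(("tab top",[(167,203),(185,183),(208,200),(212,222),(190,223)],.071),("tab base",[(212,226),(190,223)],.06),("pointer",[(347,152)],.066),("handle",[(365,205)],.12),("ticks inner",[(208+22,208),(193,248),(548,160)],.06)):
    print(nm,[ang(p) for p in P("wl",(220,130),pts,z)])
o=(220,150)
l=P("wc",o,[(96,60),(270,458)],.026);r=P("wc",o,[(376,0),(511,368)],.026)
for e in(l,r): d=e[1]-e[0];print("rail",e.round(4).tolist(),np.arctan2(d[1],d[0]))
b=P("wc",o,[(287,522),(547,425)],.045);d=b[1]-b[0];print("block back",b.round(4).tolist(),np.arctan2(-d[0],d[1]),np.linalg.norm(d))
k=P("wc",o,[(190,153),(358,80)],.0295);k2=P("wc",o,[(222,220),(384,148)],.0295)
for e in(k,k2): d=e[1]-e[0];print("cap",e.round(4).tolist(),np.arctan2(-d[0],d[1]),np.linalg.norm(d))
E
python3 c.py
```

```text
console corners [[0.4613, -0.1196], [0.6532, -0.103], [0.6749, -0.3343], [0.4828, -0.3515]] centre [ 0.568  -0.2271]
yaw 0.08806859722072626 0.09311943838015467 0.192765101756392 0.23259665127857443
pivot [ 0.61602942 -0.20266373] power [ 0.61086171 -0.31157789]
tab top [(np.float64(0.1394), np.float64(1.526)), (np.float64(0.1395), np.float64(1.443)), (np.float64(0.1278), np.float64(1.429)), (np.float64(0.1201), np.float64(1.473)), (np.float64(0.1267), np.float64(1.527))]
tab base [(np.float64(0.1184), np.float64(1.501)), (np.float64(0.1264), np.float64(1.544))]
pointer [(np.float64(0.1164), np.float64(0.928))]
handle [(np.float64(0.1013), np.float64(0.919))]
ticks inner [(np.float64(0.1184), np.float64(1.406)), (np.float64(0.1188), np.float64(1.609)), (np.float64(0.1228), np.float64(0.192))]
rail [[0.4427, 0.108], [0.6528, 0.1374]] 0.13941422568155176
rail [[0.4465, 0.2374], [0.6334, 0.2647]] 0.14516670769681533
block back [[0.6796, 0.1401], [0.6582, 0.274]] 0.1585097123997418 0.13562488841466178
cap [[0.4932, 0.139], [0.4788, 0.2217]] 0.17280379751009886 0.0840298989428826
cap [[0.5273, 0.1454], [0.5118, 0.2267]] 0.18885313719212563 0.08278079901156236
```

Wrist crop 1 shows the grey sleeved can with two brass studs on the black runway, crop centre about (287,150), so that is the cap. Red and turquoise lie outside the cradle. Crop 2 shows the lever at about 0.93 rad, the zero pin at (500,345) and the tab at (190,205), about 1.478 rad. Both fits agree with the known dimensions, so I'll push the cap with shut fingers.

```bash
cat >> h.py <<'E'
def down(th):
    c,s=np.cos(th),np.sin(th); return R.from_matrix(np.array([[c,s,0],[s,-c,0],[0,0,-1.]])).as_rotvec()
CR=np.array([.558,.191]);CY=.145
def cr(x,y,z): return [CR[0]+x*np.cos(CY)-y*np.sin(CY),CR[1]+x*np.sin(CY)+y*np.cos(CY),z]
PV=np.array([.6160,-.2027]);YAW=.0906
def lev(a,r,z):
    ph=YAW+np.pi+a-1; return [PV[0]+r*np.cos(ph),PV[1]+r*np.sin(ph),z],down(ph-np.pi/2)
PW=[.6109,-.3116]
E
cat > d.py <<'E'
from h import *
r=down(CY+np.pi/2)
grab(20)
movep(cr(-.106,0,.2),r); move_l(cr(-.106,0,.10)); move_l(cr(-.106,0,.024),.08)
print(get_state()["contact_force"])
move_l(cr(-.085,0,.024),.03)
print(move_l(cr(.031,0,.024),.035,until_force=15),get_state()["contact_force"],get_state()["position"],cr(.031,0,.024))
move_l(cr(.005,0,.024),.1); move_l(cr(.005,0,.16),.2); movep(cr(-.09,0,.36),r); sleep(.2)
st=get_state();f=grab_frame("wrist");T=cam(f,st);save(f,"w3")
for d in tip_of("wrist","cap")[:3]:
    p=ray(f,d["centre"],.0255,T)[:2]-CR; print(d["score"],d["centre"],p@[np.cos(CY),np.sin(CY)],p@[-np.sin(CY),np.cos(CY)])
print(st["clock"])
save(f,"w3c",(200,140,460,340),3)
E
python3 d.py
```

```text
[ 0.50249836  0.41996136 -0.28322755]
False [ 1.20781776 -0.88335288 -0.72623366] [0.58858181 0.19549561 0.02398585] [np.float64(0.5886746830820443), np.float64(0.19547926532102633), 0.024]
0.77 [443.1, 260.1] 0.0012197593448495562 0.17850142720113413
0.65 [195.1, 298.4] 0.06214862016892038 -0.18923402754281038
16.9917
```

View pics/w3c.png

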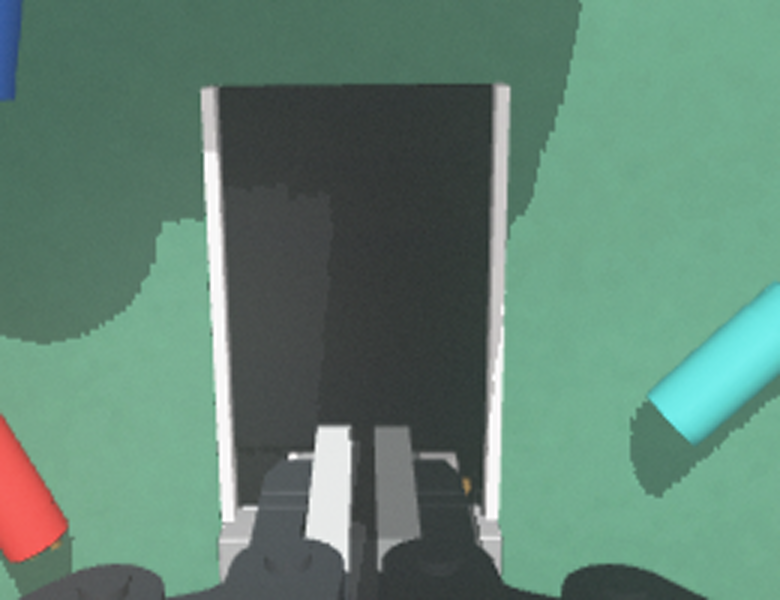

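The picture shows the runway empty and the can's rear edge near crop row 456, square to the cradle. The gripper hides the rest, so I'll check with the fixed cameras after moving aside to the lever.

```bash
cat > e.py <<'E'
from h import *
let_go()
p,r=lev(.925,.092,.2); movep(p,r); sleep(.2)
for c in("top","scene"):
    f=grab_frame(c);T=cam(f)
    for d in silhouettes(c,"cap")[:4]:
        m=d["mask"]; v,u=np.nonzero(m); q=ray(f,d["centre"],.0255 if c=="scene" else .03,T)[:2]-CR
        a=cv2.minAreaRect(np.c_[u,v].astype(np.float32)); print(c,d["score"],d["centre"],q@[np.cos(CY),np.sin(CY)],q@[-np.sin(CY),np.cos(CY)],a)
    if c=="top": A=cv2.resize(f["img"][190:330,200:300,::-1],None,fx=4,fy=4)
    else: B=cv2.resize(f["img"][220:340,340:470,::-1],None,fx=3,fy=3)
    np.save("c_"+c,T)
im=np.zeros((560,800,3),np.uint8); im[:,:400]=A; im[:360,400:790]=B; cv2.imwrite("pics/chk.png",im)
for a in np.linspace(-.05,1.5,9):
    p,r=lev(a,.092,.088); q=ik(p,r); print(round(a,2), None if q is None else np.round(q,2))
E
python3 e.py
```

```text
top 0.88 [328.3, 216.6] 0.06483069684330584 -0.18343681434636652 ((330.5384216308594, 215.80767822265625), (41.879859924316406, 16.641006469726562), 56.3099365234375)
top 0.79 [159.7, 267.0] 0.0017120210117296771 0.18280355524030947 ((161.45176696777344, 265.8670654296875), (17.608083724975586, 44.238494873046875), 39.09385681152344)
top 0.75 [241.5, 224.6] 0.07031271583029729 0.0018476573751562185 ((240.92942810058594, 225.9176483154297), (16.064237594604492, 42.537139892578125), 83.0887680053711)
scene 0.95 [411.7, 294.5] 0.056358523246427206 0.008276734473046086 ((412.5, 294.0), (10.0, 53.0), 90.0)
scene 0.79 [503.1, 278.2] 0.01195889310007574 0.17520860348432835 ((504.9477844238281, 278.98455810546875), (20.95691680908203, 45.27669143676758), 43.02506637573242)
scene 0.65 [297.2, 300.4] 0.07492616885988802 -0.18292166753771813 ((295.92962646484375, 300.2238464355469), (49.689613342285156, 21.14963150024414), 57.2647705078125)
-0.05 [-0.35  0.51 -0.31  0.75  0.    0.61]
0.14 [-0.38  0.49 -0.34  0.74  0.    0.39]
0.34 [-0.41  0.48 -0.36  0.73 -0.    0.16]
0.53 [-0.44  0.47 -0.37  0.73  0.   -0.06]
0.72 [-0.47  0.48 -0.37  0.73  0.   -0.29]
0.92 [-0.5   0.48 -0.35  0.74  0.   -0.51]
1.11 [-0.53  0.5  -0.33  0.75  0.   -0.73]
1.31 [-0.55  0.51 -0.3   0.76  0.   -0.95]
1.5 [-0.56  0.54 -0.26  0.78  0.   -1.15]
```

View pics/chk.png

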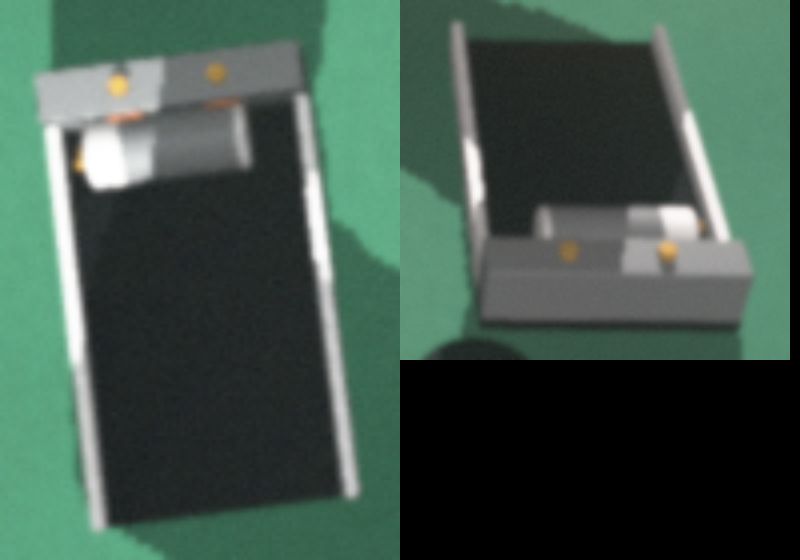

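The cap lies in the groove against the block, square to it (top crop (165,150)). On to the lever: grip it, swing to zero, release, press the button.

```bash
cat > f.py <<'E'
from h import *
p,r=lev(.925,.092,.088)
move_l(p,.12,rot=r); grab(25)
s=get_state();print("gap",s["finger_gap"],s["contact_force"])
for a in list(np.arange(.8,.0,-.13))+[0,-.05]:
    p,r=lev(a,.092,.088); hit=move_l(p,.08,rot=r,until_force=10)
    s=get_state(); print(round(a,2),hit,s["contact_force"].round(1) if hasattr(s["contact_force"],"round") else s["contact_force"])
    if hit: break
d=np.array(s["position"][:2])-PV; print("angle",np.arctan2(d[1],d[0])%(2*np.pi)-YAW-np.pi+1,np.hypot(*d),s["clock"])
E
python3 f.py
```

```text
gap 0.2062899005219202 [-0.86917395  0.46131327  2.0635697 ]
0.8 False [-0.9  0.2  3.5]
0.67 False [-1.2  0.8  3.6]
0.54 False [0.7 1.7 3.5]
0.41 False [0.3 1.6 4.6]
0.28 False [1.8 1.  5. ]
0.15 False [ 1.9 -0.6  3.7]
0.02 False [ 2.3 -1.   3.7]
0 False [ 2.7 -2.   4.5]
-0.05 False [ -8.  -12.8  10.5]
angle 0.00456095811812629 0.0909568528273913 24.1167
```

```bash
cat > g.py <<'E'
from h import *
let_go(); s=get_state(); p=list(s["position"]); p[2]=.19; move_l(p,.2); grab(20)
r=down(YAW+np.pi/2)
movep([PW[0]-.06,PW[1],.30],r); sleep(.15)
st=get_state();f=grab_frame("wrist");T=cam(f,st);save(f,"w5")
def ang(n,z):
    for d in tip_of("wrist",n)[:2]:
        q=ray(f,d["centre"],z,T)[:2]; e=q-PV; print(n,d["score"],d["centre"],q.round(4),"ang",np.arctan2(e[1],e[0])%(2*np.pi)-YAW-np.pi+1,np.hypot(*e))
ang("lever_pointer",.066);ang("lever_handle",.12);ang("marker_point",.066);ang("power_top",.082)
print(st["clock"],[np.round(proj(f,lev(a,R_,.066)[0],T)) for a,R_ in((0,.118),(1.478,.118))])
E
python3 g.py
```

```text
lever_handle 0.72 [502.7, 247.1] [ 0.5621 -0.1303] ang -0.021072817859911996 0.09025683884434801
marker_point 0.7 [575.5, 148.3] [ 0.4609 -0.0477] ang 0.1242691351045937 0.21928870888769822
marker_point 0.56 [360.4, 178.8] [ 0.5135 -0.2707] ang 1.494875152554319 0.12301221360624354
power_top 0.72 [314.8, 264.9] [ 0.6107 -0.3115] ang 2.4316520680938316 0.10895369540656426
27.5667 [array([500., 219.]), array([364., 182.])]
```

View pics/w5.png

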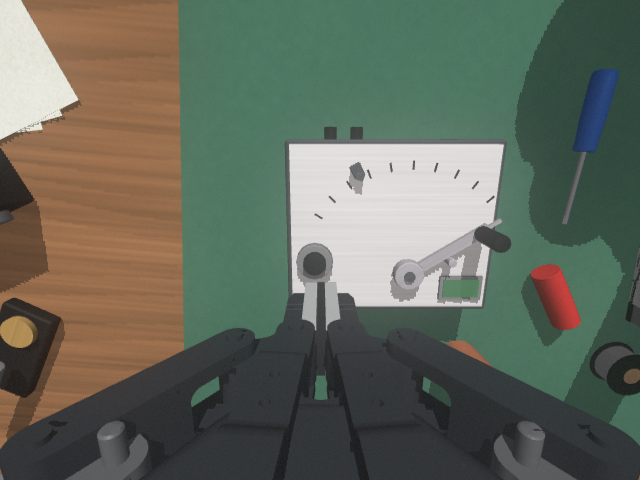

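The pointer end is at (500,220), right where angle 0 projects (500,219), with the arm against its pin. The button is at (315,264) and the tab tip near (361,182). I'll press the button now, then swing the lever out.

```bash
cat > i.py <<'E'
from h import *
r=down(YAW+np.pi/2)
movep([*PW,.12],r); move_l([*PW,.086],.08)
print(move_l([*PW,.0735],.02,until_force=14),get_state()["contact_force"],get_state()["position"])
sleep(.2); print(get_state()["contact_force"],get_state()["position"][2])
move_l([*PW,.16],.12); let_go()
A=1.485
p,r=lev(0.,.092,.19); movep(p,r); p,r=lev(0.,.092,.088); move_l(p,.15); grab(25)
print("gap",get_state()["finger_gap"])
for a in np.linspace(0,A,13)[1:]:
    p,r=lev(a,.092,.088); hit=move_l(p,.08,rot=r,until_force=15)
    if hit: print("hit",a,get_state()["contact_force"]); break
sleep(.2); s=get_state(); d=np.array(s["position"][:2])-PV
print("angle",np.arctan2(d[1],d[0])%(2*np.pi)-YAW-np.pi+1,s["contact_force"],s["clock"])
let_go(); p=list(s["position"]); p[2]=.2; move_l(p,.2)
movep([.50,-.23,.36],down(1.338)); sleep(.2)
st=get_state();f=grab_frame("wrist");T=cam(f,st);save(f,"w6c",(220,130,460,330),3)
print([np.round((np.array(proj(f,lev(a,.118,.066)[0],T))-[220,130])*3) for a in(1.40,1.485)])
for n in("lever_pointer","marker_point"):
    for d in tip_of("wrist",n)[:2]:
        q=ray(f,d["centre"],.066,T)[:2]; e=q-PV; print(n,d["score"],d["centre"],q.round(4),"ang",np.arctan2(e[1],e[0])%(2*np.pi)-YAW-np.pi+1,np.hypot(*e))
print(st["clock"])
E
python3 i.py
```

```text
True [-1.0453168   0.20760865  3.80762267] [ 0.61145366 -0.31192664  0.07614054]
[-1.62648831  0.76753882  5.92870097] 0.07607256606811202
gap 0.2010354302780951
angle 1.4876448854922297 [-3.67245279 -2.64667409  6.62781835] 37.8583
[array([243., 259.]), array([226., 274.])]
lever_pointer 0.79 [295.5, 221.3] [ 0.5168 -0.2669] ang 1.4834427299839636 0.11815069774550761
marker_point 0.46 [291.0, 220.8] [ 0.5148 -0.2724] ang 1.5123060439495277 0.12285057439205388
40.225
```

View pics/w6c.png

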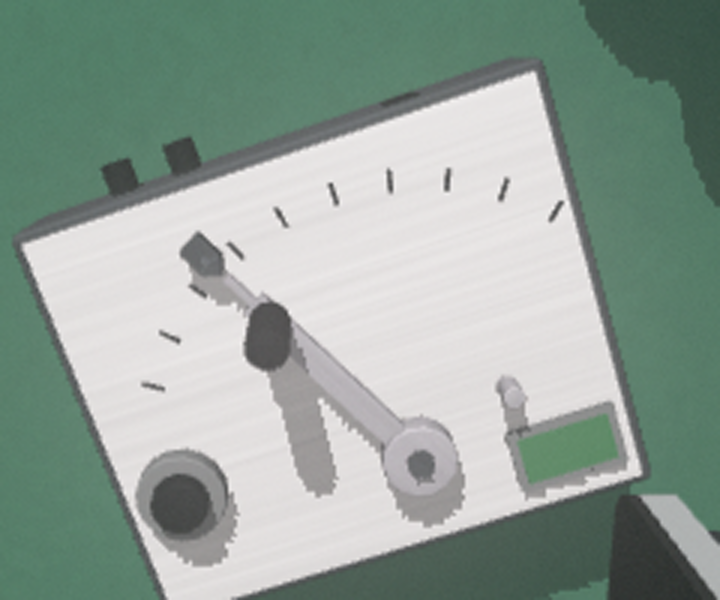

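The pointer's end meets the tab's tip at about (222,272) in the crop, and the button is up. I'll check the cap once more and hand in.

```bash
python3 - <<'E'
from h import *
f=grab_frame("top");T=cam(f)
print([(d["score"],d["centre"]) for d in silhouettes("top","cap")[:4]],[(n,tip_of("top",n)[:1]) for n in("driver","reel","pot")])
print(get_state()["contact_force"],get_state()["clock"])
sign_off()
E
```

```text
[(0.93, [161.9, 270.1]), (0.93, [330.4, 217.4]), (0.88, [241.7, 225.1])] [('driver', [{'centre': [336.0, 304.3], 'score': 0.63}]), ('reel', [{'centre': [276.7, 170.7], 'score': 0.79}]), ('pot', [{'centre': [380.5, 167.2], 'score': 0.76}])]
[0.07906899 0.17181455 0.97379622] 40.625
the job is handed in; nothing more can be done
```

I completed all four steps in order and handed the job in at about 41 s of the 72 s allowed. `sign_off` reports no verdict.

- **Capacitor:** I rolled it into the groove by pushing with shut fingers. In the last check it lay in the groove, square to the cradle. The top camera gave its centre at about x = 70 mm and the scene camera about 56 mm. The true centre should lie between them, because the block partly hides the can in the scene view. It had not moved at the final look.
- **Lever to zero:** I gripped the handle and swung it until it pressed on the stop. The pointer end was then within a pixel of where angle 0 should appear.
- **Power button:** With the lever at zero, I pressed until the fingertip reached 76.1 mm, which is about 5.9 mm of travel, and held it for 0.2 s. It was up again in the last close view.
- **Lever to marker:** I swung it to 1.485 rad and released it. The pointer then read 1.483 rad. The tab measured about 1.48 rad in the first fit. The network put the marker point at 1.495 and 1.512 rad, and at about 123 mm radius rather than 118 mm. The larger reading is about 3 mm off along the scale. In the crop the pointer end meets the tab's tip.
- **Other things:** The screwdriver, reel and pot were where they started, to within about 4 pixels. The arm was clear of everything at hand-in.

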